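# Set the soak timer on the lamp test set and start the run

### The job

The bulb in the lamp test set is due a 17-hour soak: the tens thumbwheel already shows 1, so roll the units thumbwheel by its knurled edge, feeling for its rim and pressing with a light finger, no harder than about 15 N, until it clicks squarely to 7 in its window. With 17 showing and the wheel let go, throw the bat-handle toggle switch over to the on side, away from the operator's edge, to start the run. Do not turn the tens wheel, and leave the lamp shade, tape roll, bulb carton and lamp base where they stand.

Things in the scene. Friction and masses are not known exactly. Their poses are not given: they have to be found in the camera images.
- test_set: Lamp test set: grey steel case fixed to the bench, 200 mm deep (x) by 300 mm wide (y). Origin: centre of its underside; x from the operator's low front edge to the back, y to the operator's left, z up. Its top panel slopes up 0.2 rad to the back: 58 mm high at the front edge, 98 mm at the back. Two dark grey thumbwheels near the middle, the toggle switch to their right.
- units_slot (a point): Middle of the units thumbwheel's slot (58 by 16 mm), on the sloping panel face. The right-hand (-y) wheel of the two: 70 mm in diameter, 14 mm wide, fine-knurled rim, axle level along y. How far the rim stands proud differs from set to set and must be felt: its top is 9 to 14 mm above this point, about 5 mm nearer the back. It gives 1 mm under 25 N. Axes as the test set's.
- tens_slot (a point): Middle of the tens thumbwheel's slot, 48 mm to the left (+y) of the units slot; the wheel is the same. Axes as the test set's.
- units_window (a point): Middle of the units window, in the panel just left (+y, 16 mm) of the units wheel: 14 by 12 mm, in a black frame. A drum that turns with the wheel, 1 to 6 mm below, shows one white numeral in it, 8 mm tall, upright as seen from the operator's edge.
- tens_window (a point): Middle of the tens window, 16 mm left (+y) of the tens wheel, the same as the other.
- units_wheel (a joint): Turn of the units wheel, rad: the numeral shown times 0.6283 (0 shows 0, 4.398 shows 7); stops just beyond 0 and 9. It grows as the top of the rim rolls to the back of the set (+x). A sprung ball clicks it to the nearest numeral when let go; about 3.5 N along the rim takes it past a click. One numeral is 22 mm of rim. Starts anywhere from 0 to 4.
- tens_wheel (a joint): The same for the tens wheel. It shows 1 (0.628 rad) at the start and must stay there.
- bulb_top (a point): Top of the white LED bulb (58 mm wide) in the black lampholder at the back left corner of the test set, about 115 mm above the panel; fixed.
- toggle_tip (a point): Tip of the toggle switch's steel bat handle, on its centre line 34 mm from the pivot; the handle is 9 mm thick at the top, 5 mm at the foot. Off, it leans 0.35 rad from the panel's normal to the operator's edge; on, as far to the back. The point moves with the handle.
- toggle_pivot (a point): Pivot of the toggle handle, 6 mm above the panel face, on top of a bushing of 15 mm diameter, 70 mm to the right (-y) of the units wheel. Axes as the test set's.
- start_toggle (a joint): Turn of the toggle in rad: 0 off (leaning to the operator's edge), 0.70 on (leaning to the back of the set). It snaps over the middle to either end; about 2 N towards the back at the tip throws it.
- lamp_shade: White fluted 3D-printed lamp shade, hollow, standing on its wide end: 144 mm across at the foot, 96 mm at the top, 180 mm tall, loose. Origin: centre of its foot.
- tape_roll: Roll of brown packing tape lying flat, 104 mm across, 48 mm high, loose. Origin: centre of its underside.
- bulb_carton: Small upright cardboard carton, 64 by 64 by 112 mm tall, loose. Origin: centre of its underside.
- lamp_base: White turned lamp base, 90 mm across the foot, 58 mm tall, loose. Origin: centre of its underside.
There are look-alikes about, which are no part of the job. There is more than one size of the lamp_shade; the job needs the smallest. Of the things shaped like the tape_roll, the brown one is meant.

How it is judged:
On the way, in this order (a step that is already met when the one before it is completed fails the run):
1. the units wheel has clicked to 7 (within 0.13 rad) and the fingers are off it, the toggle still off (value of joint units_wheel between 4.2682 and 4.5282 rad and contact force between the fingers and units_wheel below 0.3 N and value of joint start_toggle below 0.15 rad), for 0.25 s.
2. the toggle has been thrown fully on (value of joint start_toggle above 0.6 rad), for 0.1 s.
At the end, for the whole second after the job is handed in: The units wheel stands at 7 (4.398 rad within 0.13), the tens wheel at 1 (0.628 rad within 0.13), the toggle is on (over 0.6 rad), and the four loose things are at rest where they stood (value of joint units_wheel between 4.2682 and 4.5282 rad and value of joint tens_wheel between 0.498 and 0.758 rad and value of joint start_toggle above 0.6 rad and linear speed of each of lamp_shade, tape_roll, bulb_carton, lamp_base below 0.02 m/s); the robot touches nothing.
It fails at once if the toggle is thrown on while the units wheel does not stand at 7 (value of joint start_toggle above 0.45 rad and not (value of joint units_wheel between 4.2682 and 4.5282 rad)).
It fails at once if the tens wheel is turned off its 1 (more than 0.3 rad) (value of joint tens_wheel below 0.328 rad or value of joint tens_wheel above 0.928 rad).
It fails at once if the thumbwheel is leaned on with more than 20 N (contact force between the fingers and units_wheel above 20 N).
It fails at once if one of the four loose things is shifted by more than 15 mm (distance of any of lamp_shade, tape_roll, bulb_carton, lamp_base from where it was at the start of the episode above 0.015 m).
It also fails if it takes over 61 s, if anything falls off the work surface, if the arm or the gripper's body presses on something with over 40 N, if the wrist force passes 120 N, or if a joint passes its speed limit or range.

### The arm

A 6-joint arm with a two-finger parallel gripper is mounted at the origin on the work surface. World frame = base frame: x ahead of the robot, y to its left, z up, the work surface at z = 0. Lengths are in m, angles in rad, forces in N, time in s.
With the tool pointing down it reaches from about 0.3 to 0.775 m from the base axis. Payload 14.6 kg.
Tool frame: the origin (TCP) lies midway between the tips of the shut fingers; the grasp point (between the pads) lies 19 mm behind it (ctrl.grip_depth is the distance from the TCP to the grasp point, in m); z points along the fingers, x is the direction in which the jaws open and shut, and the axes are right-handed (so a half turn about z gives the same grasp; the last joint's range is limited). The gripper opens to 94 mm and grips with 3 to 60 N. Pads are 16 mm wide; open, the fingers measure 119 mm over their backs; the gripper's body (75 mm by 177 mm) begins 78 mm behind the grasp point.
Start: joints at [1.23, 0.3, 1.521, -0, 1.321, -0.067], TCP at [0.149, 0.53, 0.205] pointing down, gripper open.
Joint ranges: [-3.03, 3.03], [-0.79, 2.21], [0.23, 2.52], [-1.04, 4.18], [0, 3.07], [-2.55, 2.55]. Speed limits (rad/s): [2.22, 2.22, 2.57, 3.14, 3.14, 3.14].

### API

Orientations are given as [roll, pitch, yaw] about the fixed x, y, z axes, in that order (R = Rz(yaw) Ry(pitch) Rx(roll)).
In Python, from station import ctrl gives the robot as it stands.
- The arm moves only by the tool play_rows, never from a script. Its argument "steps" is a list that holds one entry, the list of rows, each a list of 7 numbers: the shift along the tool's x, y, z in cm, then the turn, a rotation vector about the tool's x, y, z in rad, then the opening, from 0 (shut) to 1 (fully open). In form: [[[x, y, z, ax, ay, az, hand], ...]]. A call has 1 to 20 rows; each row is the pose to reach, as a shift and turn from the pose measured when the call began, along the tool's axes at that moment; what a row does not reach only later rows make up. A row lasts 1/12 s, in which the tool goes at most 41.7 mm and 7.16 degrees, less where a joint would pass 70% of its speed; a pose out of reach is approached as far as the arm can. A call with a gripper value outside its range is refused whole. The fingers move at their own pace and stop on an object; "force" is the grip in N (left out, the last holds). Time passes only in rows, so rows that repeat a pose let the fingers close. It gives the time, the measured TCP pose, the force and the opening at its end, in the units of the state.
- ctrl.get_obs(): the state, without advancing time (a new reading comes with each control period).
- ctrl.camera(name): name is "scene" or "side" or "wrist"; returns a dict with "frame" (384x512x3 uint8, blue, green, red), "fovy" (degrees; the focal length in pixels is half the picture's height over the tangent of half this angle, whatever the lens; pixels are square), "cx", "cy" (the principal point, pixels), "D" ([k1, k2, p1, p2, k3] as OpenCV has them; the pictures are not rectified), "world_to_cam" (4x4, takes a point from world to camera coordinates). Camera axes: x right, y up, looking along -z (the intrinsics and any distortion apply to the point x, -y, -z); pixel columns grow to the right and rows downward; lengths in m; the calibration is good to about 2 mm. A picture is of the moment at which its call begins. There is no depth.
- ctrl.hand_in(): hands the job in, once; it reports no verdict.
The state is a dict: "time_s": time; "qpos": joint angles; "joint_vel": joint speeds; "tau": joint torques, N m; "ee_pos": TCP position; "eef_rot": TCP orientation; "force": force on the tool from outside, world axes, zero at the start; "moment": the same for the moment, N m; "grip_width": finger opening in m.
Only numpy, scipy, OpenCV 4.12 (cv2) and the standard library are available. Lean on these libraries where they do the work, as an engineer would, in place of code of your own. Each camera call takes 0.05 s, during which the arm holds its last target. There are 200 camera calls.

## Working session

There is one attempt and no reset: what is moved stays moved. The work goes in short steps, Python scripts to look and compute and a tool call to move; the robot and the scene stay as the last step left them, time stands still between calls to the robot, and variables do not carry over. Pictures are saved under pics/ and viewed, about 8 in all and at most 12, crops included, and the job is handed in when it is done.

Besides the shell and the picture viewer there is one more tool, called in YAML: its name, and indented under it one key for each argument. play_rows: Moves the arm, as the interface text tells. Its arguments: {"type":"object","properties":{"steps":{"type":"array"},"force":{"type":"number"}},"required":["steps"]}

```bash
mkdir -p pics; ls; python3 - <<'E'
from station import ctrl
import cv2,numpy as np
o=ctrl.get_obs();print({k:np.round(v,3) for k,v in o.items()})
for n in("scene","side","wrist"):
    c=ctrl.camera(n);cv2.imwrite(f"pics/{n}0.png",c["frame"]);print(n,c["fovy"],c["cx"],c["cy"],c["D"],np.round(c["world_to_cam"],3).tolist())
a=cv2.imread("pics/scene0.png");b=cv2.imread("pics/side0.png")
cv2.imwrite("pics/both.png",np.vstack([a,b])[:, :])
E
```

```text
pics
{'time_s': np.float64(0.0), 'qpos': array([ 1.23 ,  0.3  ,  1.522, -0.   ,  1.321, -0.067]), 'joint_vel': array([ 0.   , -0.001, -0.   ,  0.   ,  0.001, -0.001]), 'tau': array([ 0.0000e+00, -5.3178e+01, -3.5277e+01,  7.1000e-02,  2.4000e-02,
       -0.0000e+00]), 'ee_pos': array([0.149, 0.529, 0.205]), 'eef_rot': array([-3.142e+00,  1.000e-03,  1.297e+00]), 'force': array([ 0.155, -0.242, -0.604]), 'moment': array([-0.034, -0.068, -0.037]), 'grip_width': np.float64(0.094)}
scene 44.73312442430829 257.8438103801443 193.91568495596533 [0.00918822 0.         0.         0.         0.        ] [[1.0, 0.009, 0.012, -0.518], [-0.014, 0.821, 0.571, -0.003], [-0.005, -0.571, 0.821, -1.626], [0.0, 0.0, 0.0, 1.0]]
side 51.32078016016101 255.0071893718367 197.48230015493738 [0.04586033 0.         0.         0.         0.        ] [[0.974, -0.226, -0.018, -0.528], [0.185, 0.748, 0.637, -0.132], [-0.131, -0.624, 0.771, -1.457], [0.0, 0.0, 0.0, 1.0]]
wrist 64.72460403278052 251.58634873159045 190.39717237672232 [0.01557888 0.         0.         0.         0.        ] [[0.269, 0.963, 0.0, -0.55], [-0.933, 0.261, -0.249, 0.026], [-0.239, 0.067, 0.969, -0.39], [0.0, 0.0, 0.0, 1.0]]
```

View pics/scene0.png

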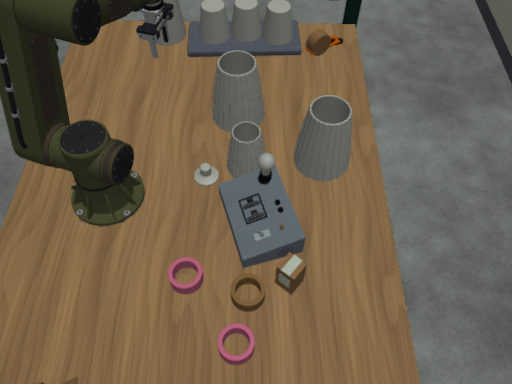

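View pics/side0.png

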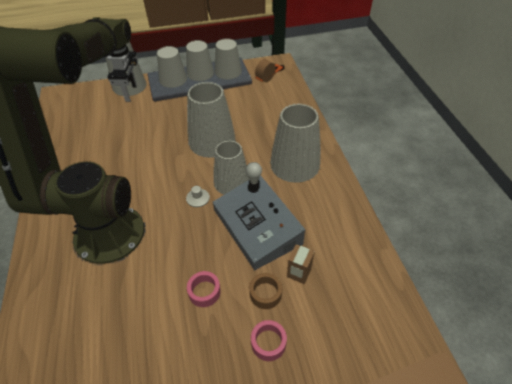

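The scene view shows the test set at about (220-302, 170-262), with the bulb at (266,160) in the upper right, so its back faces +x. The small shade is at (246,150), the base at (206,174), the carton at (291,272) and the brown tape roll at (248,292). I'll enlarge both views.

```bash
python3 - <<'E'
import cv2,numpy as np
a=cv2.imread("pics/scene0.png")[160:270,210:310];b=cv2.imread("pics/side0.png")[160:270,208:308+0]
f=lambda i:cv2.resize(i,None,fx=4,fy=4,interpolation=cv2.INTER_CUBIC)
cv2.imwrite("pics/crop.png",np.hstack([f(a),f(b)]))
E
```

```text
(no output)
```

View pics/crop.png

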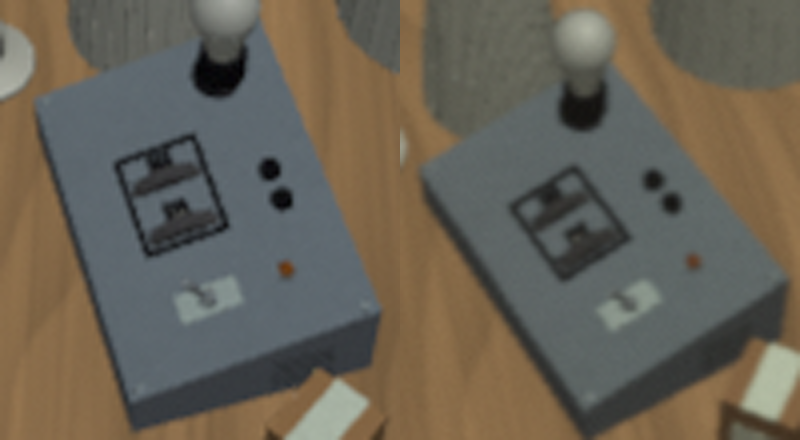

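The crop shows the panel corners, the two wheels (units lower, scene (182,225)), the windows, and the toggle on its white plate, scene (205,297). Next I fit the case pose.

```bash
cat > h.py <<'E'
from station import ctrl
import cv2,numpy as np
from scipy.spatial.transform import Rotation as R
from scipy.optimize import least_squares
def cam(c):
    f=192/np.tan(np.radians(c["fovy"])/2);K=np.array([[f,0,c["cx"]],[0,f,c["cy"]],[0,0,1.]])
    M=np.diag([1,-1,-1,1.])@np.array(c["world_to_cam"]);return K,np.array(c["D"],float),M
def proj(C,P):
    K,D,M=C;return cv2.projectPoints(np.atleast_2d(P).astype(float),cv2.Rodrigues(M[:3,:3])[0],M[:3,3],K,D)[0][:,0]
def ts(p,P): # test set -> world
    return R.from_euler('z',p[2]).apply(P)+[p[0],p[1],0]
def ray(C,uv):
    K,D,M=C;q=cv2.undistortPoints(np.array([[uv]],float),K,D)[0,0];d=M[:3,:3].T@[q[0],q[1],1];return -M[:3,:3].T@M[:3,3],d/np.linalg.norm(d)
E
python3 - <<'E'
from h import *
A=cam(ctrl.camera("scene"));B=cam(ctrl.camera("side"))
un=lambda l,o:(np.array(l,float)+.5)/4-.5+o
ca=un([(38,103),(135,403),(380,310)],(210,160));cb=un([(22,175),(188,408),(387,283)],(208,160))
P=np.array([[-.1,.15,.058],[-.1,-.15,.058],[.1,-.15,.098]])
r=lambda p:np.r_[(proj(A,ts(p,P))-ca).ravel(),(proj(B,ts(p,P))-cb).ravel()]
s=least_squares(r,[.5,0,.2]);p=s.x;print(p,np.round(s.fun,1));np.save("p.npy",p)
# intersect rays with panel plane raised by h
for nm,a,b,h in(("units",(182,222),(180,242),.004),("tens",(165,178),(157,205),.004),("bush",(208,298),(225,303),.003),("uwin",(176,207),(175,228),0),("twin",(158,160),(148,189),0)):
  for C,uv,o in((A,a,(210,160)),(B,b,(208,160))):
    c,d=ray(C,un(uv,o));Ri=R.from_euler('z',-p[2]);c=Ri.apply(c-[p[0],p[1],0]);d=Ri.apply(d)
    n=np.array([-np.tan(.2),0,1]);t=(.078+h-n@c)/(n@d);print(nm,np.round(c+t*d,4))
E
```

```text
[ 0.52454961 -0.103035    0.30973105] [-0.5 -0.9 -0.1  0.3  1.4  0.5 -1.  -1.3 -0.8  1.6  0.7 -0.7]
units [-0.0212 -0.0153  0.0777]
units [-0.0219 -0.0112  0.0776]
tens [-0.022   0.0291  0.0775]
tens [-0.0188  0.034   0.0782]
bush [-0.0221 -0.0874  0.0765]
bush [-0.0217 -0.0853  0.0766]
uwin [-0.0209  0.0021  0.0738]
uwin [-0.0168  0.0062  0.0746]
twin [-0.0216  0.0503  0.0736]
twin [-0.0154  0.0561  0.0749]
```

play_rows:
  steps:
    - [[-7.7,2.2,-12.5,0,0,0,0],[-7.7,2.2,-12.5,0,0,0,0],[-7.7,2.2,-12.5,0,0,0,0],[-7.7,2.2,-12.5,0,0,0,0],[-28.4,20.5,-12.5,0,0,0.5,0],[-28.4,20.5,-12.5,0,0,0.5,0],[-28.4,20.5,-12.5,0,0,0.5,0],[-28.4,20.5,-12.5,0,0,0.5,0],[-28.4,20.5,-12.5,0,0,0.5,0],[-28.4,20.5,-12.5,0,0,0.5,0],[-28.4,20.5,-12.5,0,0,0.5,0],[-56.8,54.9,-5.5,0,0,0.987,0],[-56.8,54.9,-5.5,0,0,0.987,0],[-56.8,54.9,-5.5,0,0,0.987,0],[-56.8,54.9,-5.5,0,0,0.987,0],[-56.8,54.9,-5.5,0,0,0.987,0],[-56.8,54.9,-5.5,0,0,0.987,0],[-56.8,54.9,-5.5,0,0,0.987,0],[-56.8,54.9,-5.5,0,0,0.987,0],[-56.8,54.9,-5.5,0,0,0.987,0]]
  force: 20

```text
time_s: 1.92
ee_pos: [0.4812, -0.1059, 0.2719]
eef_rot: [3.141, 0.0, 0.309]
force: [0.8, 1.0, -0.2]
grip_width: 0.0005
```

play_rows:
  steps:
    - [[2.3,7.0,1.2,0,0,0,0],[2.3,7.0,1.2,0,0,0,0],[2.3,7.0,1.2,0,0,0,0]]

```text
time_s: 2.17
ee_pos: [0.5257, -0.1696, 0.2569]
eef_rot: [-3.14, 0.003, 0.306]
force: [-1.5, 0.4, -0.3]
grip_width: 0.0005
```

```bash
python3 - <<'E'
from h import *
c=ctrl.camera("wrist");cv2.imwrite("pics/w1.png",cv2.resize(cv2.rotate(c["frame"],cv2.ROTATE_90_CLOCKWISE),None,fx=1.5,fy=1.5)[:600] if 0 else cv2.resize(c["frame"],None,fx=1.5,fy=1.5,interpolation=cv2.INTER_CUBIC))
import pickle;pickle.dump(cam(c),open("w1.pkl","wb"));print(np.round(ctrl.get_obs()["ee_pos"],4))
E
```

```text
[ 0.5248 -0.1675  0.2578]
```

View pics/w1.png

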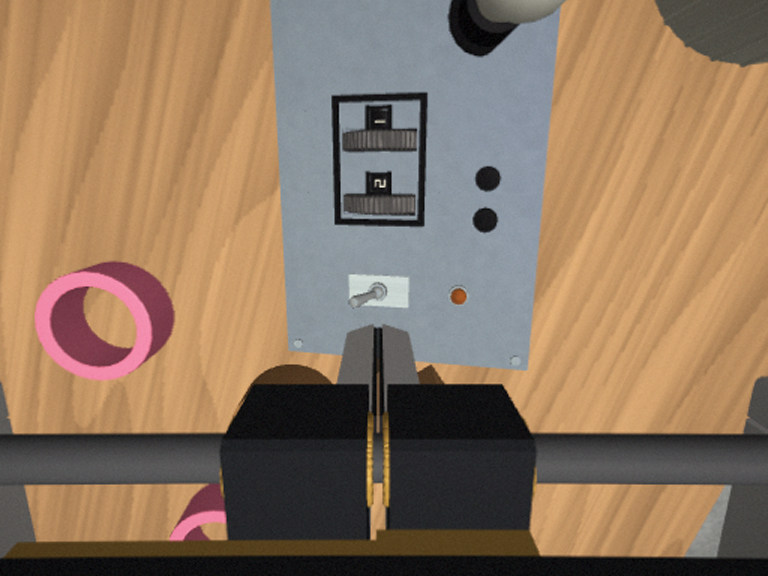

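The wrist view shows the tens window at (380,117) reading 1, the units window at (379,183) apparently reading 2, the units rim at (380,205), the toggle bushing at (378,291) and its tip at (354,302).

```bash
python3 - <<'E'
from h import *;import pickle
C=pickle.load(open("w1.pkl","rb"));p=np.load("p.npy")
im=cv2.imread("pics/w1.png");g=np.rot90(im[90:230,325:435])
cv2.imwrite("pics/num.png",cv2.resize(np.ascontiguousarray(g),None,fx=4,fy=4,interpolation=cv2.INTER_CUBIC))
u=lambda l:(np.array(l,float)+.5)/1.5-.5
print("corners pred",proj(C,ts(p,np.array([[-.1,-.15,.058],[.1,-.15,.098]])))*1.5)
def at(uv,h):
    c,d=ray(C,u(uv));n=R.from_euler('z',p[2]).apply([-np.tan(.2),0,1]);q=np.array([p[0],p[1],.078+h])
    w=c+d*(n@(q-c))/(n@d);return np.round(w,4),np.round(R.from_euler('z',-p[2]).apply(w-[p[0],p[1],0]),4)
for nm,uv,h in(("wheel",(380,204),.009),("uwin",(379,183),0),("twin",(380,117),0),("tens",(380,139),.009),("bush",(378,291),.006),("tip",(354,302),.038)):print(nm,*at(uv,h))
E
```

```text
corners pred [[287.71072871 353.84907917]
 [526.67771747 373.15437941]]
wheel [ 0.5125 -0.1241  0.0834] [-0.0179 -0.0164  0.0834]
uwin [ 0.5071 -0.1096  0.0742] [-0.0187 -0.0009  0.0742]
twin [ 0.4932 -0.0636  0.0744] [-0.0179  0.0471  0.0744]
tens [ 0.4981 -0.079   0.0834] [-0.0179  0.0309  0.0834]
bush [ 0.5321 -0.191   0.08  ] [-0.0196 -0.0861  0.08  ]
tip [ 0.5153 -0.1974  0.1084] [-0.0376 -0.0871  0.1084]
```

View pics/num.png

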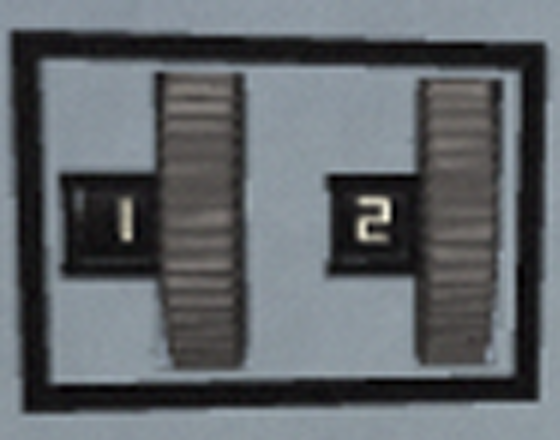

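Units reads 2, so it needs five clicks toward +x. I'll come down just short of the rim.

play_rows:
  steps:
    - [[-0.4,-4.5,8,0,0,0,0],[-0.4,-4.5,8,0,0,0,0],[-0.4,-4.5,11,0,0,0,0],[-0.4,-4.5,14,0,0,0,0],[-0.4,-4.5,15.5,0,0,0,0],[-0.4,-4.5,16.2,0,0,0,0],[-0.4,-4.5,16.2,0,0,0,0],[-0.4,-4.5,16.2,0,0,0,0]]

```text
time_s: 2.88
ee_pos: [0.5072, -0.1255, 0.0971]
eef_rot: [-3.141, 0.002, 0.307]
force: [-0.2, 0.9, 0.4]
grip_width: 0.0007
```

play_rows:
  steps:
    - [[0,0,0.3,0,0,0,0],[0,0,0.3,0,0,0,0],[0,0,0.3,0,0,0,0]]

```text
time_s: 3.13
ee_pos: [0.5076, -0.1256, 0.095]
eef_rot: [3.142, 0.0, 0.307]
force: [0.7, -0.7, -0.4]
grip_width: 0.0006
```

play_rows:
  steps:
    - [[0,0,0.15,0,0,0,0],[0,0,0.15,0,0,0,0],[0,0,0.15,0,0,0,0]]

```text
time_s: 3.38
ee_pos: [0.5076, -0.1256, 0.0936]
eef_rot: [3.141, 0.0, 0.307]
force: [-0.5, -0.5, -0.0]
grip_width: 0.0004
```

play_rows:
  steps:
    - [[0,0,0.12,0,0,0,0],[0,0,0.12,0,0,0,0],[0,0,0.12,0,0,0,0]]

```text
time_s: 3.63
ee_pos: [0.5075, -0.1256, 0.0923]
eef_rot: [-3.142, 0.001, 0.307]
force: [-0.4, -0.0, 0.1]
grip_width: 0.0001
```

play_rows:
  steps:
    - [[0,0,0.12,0,0,0,0],[0,0,0.12,0,0,0,0],[0,0,0.12,0,0,0,0]]

```text
time_s: 3.88
ee_pos: [0.5075, -0.1256, 0.091]
eef_rot: [-3.142, 0.001, 0.307]
force: [-0.4, -0.2, -0.4]
grip_width: 0.0005
```

play_rows:
  steps:
    - [[0,0,0.07,0,0,0,0],[0,0,0.07,0,0,0,0],[0,0,0.07,0,0,0,0]]

```text
time_s: 4.13
ee_pos: [0.5075, -0.1256, 0.0903]
eef_rot: [-3.141, 0.001, 0.307]
force: [0.2, -0.5, 0.0]
grip_width: 0.0002
```

play_rows:
  steps:
    - [[0,0,0.06,0,0,0,0],[0,0,0.06,0,0,0,0],[0,0,0.06,0,0,0,0]]

```text
time_s: 4.38
ee_pos: [0.5075, -0.1256, 0.0896]
eef_rot: [-3.141, 0.001, 0.307]
force: [0.4, -0.2, -0.4]
grip_width: 0.0006
```

play_rows:
  steps:
    - [[0,0,0.06,0,0,0,0],[0,0,0.06,0,0,0,0],[0,0,0.06,0,0,0,0]]

```text
time_s: 4.63
ee_pos: [0.5075, -0.1256, 0.089]
eef_rot: [-3.141, 0.001, 0.307]
force: [-0.3, -0.2, -0.4]
grip_width: 0.0002
```

play_rows:
  steps:
    - [[0,0,0.05,0,0,0,0],[0,0,0.05,0,0,0,0],[0,0,0.05,0,0,0,0]]

```text
time_s: 4.88
ee_pos: [0.5075, -0.1256, 0.0885]
eef_rot: [-3.141, 0.001, 0.307]
force: [-0.2, 1.7, -0.4]
grip_width: 0.0005
```

play_rows:
  steps:
    - [[0,0,0.05,0,0,0,0],[0,0,0.05,0,0,0,0],[0,0,0.05,0,0,0,0]]

```text
time_s: 5.13
ee_pos: [0.5074, -0.1256, 0.0879]
eef_rot: [-3.141, 0.001, 0.307]
force: [0.5, 0.2, 0.1]
grip_width: 0.0005
```

play_rows:
  steps:
    - [[0,0,0.05,0,0,0,0],[0,0,0.05,0,0,0,0],[0,0,0.05,0,0,0,0]]

```text
time_s: 5.38
ee_pos: [0.5074, -0.1255, 0.0874]
eef_rot: [-3.141, 0.001, 0.307]
force: [0.2, -0.1, -0.1]
grip_width: 0.0006
```

play_rows:
  steps:
    - [[0,0,0.05,0,0,0,0],[0,0,0.05,0,0,0,0],[0,0,0.05,0,0,0,0]]

```text
time_s: 5.63
ee_pos: [0.5074, -0.1255, 0.0869]
eef_rot: [-3.141, 0.001, 0.307]
force: [0.6, 0.2, -0.1]
grip_width: 0.0002
```

play_rows:
  steps:
    - [[0,0,0.05,0,0,0,0],[0,0,0.05,0,0,0,0],[0,0,0.05,0,0,0,0]]

```text
time_s: 5.88
ee_pos: [0.5074, -0.1255, 0.0864]
eef_rot: [-3.141, 0.001, 0.307]
force: [0.0, 0.4, -0.4]
grip_width: 0.0006
```

play_rows:
  steps:
    - [[0,0,0.05,0,0,0,0],[0,0,0.05,0,0,0,0],[0,0,0.05,0,0,0,0]]

```text
time_s: 6.13
ee_pos: [0.5074, -0.1255, 0.0858]
eef_rot: [-3.141, 0.001, 0.307]
force: [0.3, 0.3, 0.3]
grip_width: 0.0001
```

play_rows:
  steps:
    - [[0,0,0.05,0,0,0,0],[0,0,0.05,0,0,0,0],[0,0,0.05,0,0,0,0]]

```text
time_s: 6.38
ee_pos: [0.5074, -0.1255, 0.0853]
eef_rot: [-3.141, 0.001, 0.307]
force: [0.6, 0.1, 0.3]
grip_width: 0.0006
```

play_rows:
  steps:
    - [[0,0,0.05,0,0,0,0],[0,0,0.05,0,0,0,0],[0,0,0.05,0,0,0,0]]

```text
time_s: 6.63
ee_pos: [0.5074, -0.1256, 0.0848]
eef_rot: [-3.141, 0.001, 0.307]
force: [-0.1, -0.0, 0.7]
grip_width: 0.0003
```

play_rows:
  steps:
    - [[0,0,0.04,0,0,0,0],[0,0,0.04,0,0,0,0],[0,0,0.04,0,0,0,0]]

```text
time_s: 6.88
ee_pos: [0.5075, -0.1256, 0.0846]
eef_rot: [-3.141, 0.001, 0.307]
force: [0.1, 0.5, 3.3]
grip_width: 0.0005
```

play_rows:
  steps:
    - [[0,0,0.06,0,0,0,0],[0,0,0.06,0,0,0,0],[0,0,0.06,0,0,0,0]]

```text
time_s: 7.13
ee_pos: [0.5076, -0.1257, 0.0843]
eef_rot: [3.141, 0.001, 0.307]
force: [-2.1, -0.3, 5.3]
grip_width: 0.0005
```

play_rows:
  steps:
    - [[0.2,0,0.02,0,0,0,0],[0.4,0,0.02,0,0,0,0],[0.5,0,0.02,0,0,0,0],[0.5,0,0.02,0,0,0,0]]

```text
time_s: 7.47
ee_pos: [0.5127, -0.1243, 0.0847]
eef_rot: [3.141, -0.0, 0.307]
force: [-2.8, -0.9, 8.7]
grip_width: 0.0011
```

play_rows:
  steps:
    - [[0.2,0,0.06,0,0,0,0],[0.4,0,0.06,0,0,0,0],[0.6,0,0.06,0,0,0,0],[0.7,0,0.06,0,0,0,0]]

```text
time_s: 7.8
ee_pos: [0.52, -0.122, 0.0847]
eef_rot: [3.14, -0.002, 0.307]
force: [0.2, 1.0, 6.9]
grip_width: 0.0004
```

play_rows:
  steps:
    - [[0.2,0,0.06,0,0,0,0],[0.4,0,0.06,0,0,0,0],[0.6,0,0.06,0,0,0,0],[0.8,0,0.06,0,0,0,0],[0.8,0,0.06,0,0,0,0]]

```text
time_s: 8.22
ee_pos: [0.5277, -0.1196, 0.0839]
eef_rot: [3.141, -0.001, 0.307]
force: [0.2, -0.6, 1.2]
grip_width: 0.0004
```

```bash
cat > v.py <<'E'
from h import *;import sys,pickle
c=ctrl.camera("wrist");C=cam(c);pickle.dump(C,open("w.pkl","wb"))
q=proj(C,[[.5071,-.1096,.0742]])[0];print(q);x,y=np.clip(q.astype(int),35,345)
f=cv2.resize(c["frame"],None,fx=1,fy=1)[y-35:y+35,x-45:x+45]
cv2.imwrite(sys.argv[1],cv2.resize(np.ascontiguousarray(np.rot90(f)),None,fx=6,fy=6,interpolation=cv2.INTER_CUBIC))
E
python3 v.py pics/a.png
```

```text
[226.40647028 203.27769773]
```

View pics/a.png

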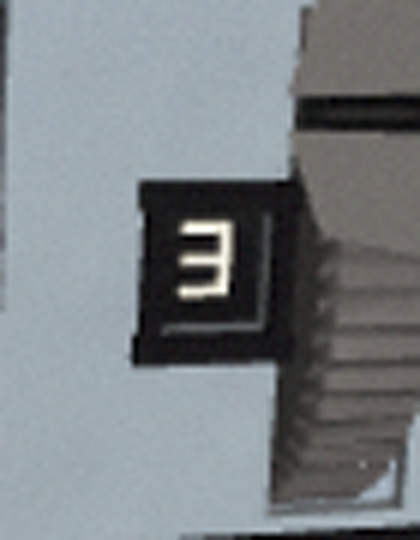

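The crop shows 3 centred in the window, so one stroke gives one click. I'll repeat it.

play_rows:
  steps:
    - [[0,0,-0.8,0,0,0,0],[-1.2,0,-0.8,0,0,0,0],[-2.0,0,-0.8,0,0,0,0],[-2.0,0,-0.8,0,0,0,0],[-2.0,0,-0.3,0,0,0,0],[-2.0,0,-0.1,0,0,0,0],[-2.0,0,0,0,0,0,0],[-2.0,0,0,0,0,0,0],[-1.8,0,0,0,0,0,0],[-1.6,0,0,0,0,0,0],[-1.4,0,0,0,0,0,0],[-1.2,0,0,0,0,0,0],[-1.0,0,0,0,0,0,0],[-0.8,0,0,0,0,0,0],[-0.6,0,0,0,0,0,0],[-0.4,0,0,0,0,0,0],[-0.2,0,0,0,0,0,0],[0,0,0,0,0,0,0],[0,0,0,0,0,0,0]]

```text
time_s: 9.85
ee_pos: [0.5278, -0.1195, 0.0837]
eef_rot: [3.141, -0.001, 0.308]
force: [1.9, -0.0, 3.2]
grip_width: 0.0002
```

```bash
python3 v.py pics/b.png
```

```text
[226.17921677 203.42102114]
```

View pics/b.png

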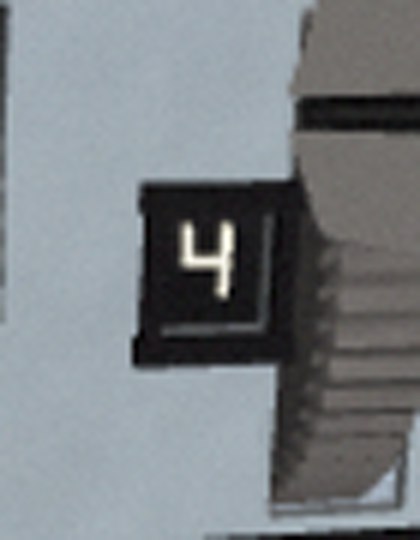

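The window shows 4. I'll do the next stroke with the height held at 0.0839.

play_rows:
  steps:
    - [[0,0,-0.8,0,0,0,0],[-1.2,0,-0.8,0,0,0,0],[-2.0,0,-0.8,0,0,0,0],[-2.0,0,-0.8,0,0,0,0],[-2.0,0,-0.3,0,0,0,0],[-2.0,0,-0.1,0,0,0,0],[-2.0,0,-0.02,0,0,0,0],[-2.0,0,-0.02,0,0,0,0],[-1.8,0,-0.02,0,0,0,0],[-1.6,0,-0.02,0,0,0,0],[-1.4,0,-0.02,0,0,0,0],[-1.2,0,-0.02,0,0,0,0],[-1.0,0,-0.02,0,0,0,0],[-0.8,0,-0.02,0,0,0,0],[-0.6,0,-0.02,0,0,0,0],[-0.4,0,-0.02,0,0,0,0],[-0.2,0,-0.02,0,0,0,0],[0,0,-0.02,0,0,0,0],[0,0,-0.02,0,0,0,0]]

```text
time_s: 11.48
ee_pos: [0.5279, -0.1194, 0.0837]
eef_rot: [3.141, -0.0, 0.308]
force: [1.9, 0.2, 2.8]
grip_width: 0.0007
```

```bash
python3 v.py pics/c.png
```

```text
[226.03144164 203.48816837]
```

play_rows:
  steps:
    - [[0,0,-0.8,0,0,0,0],[-1.2,0,-0.8,0,0,0,0],[-2.0,0,-0.8,0,0,0,0],[-2.0,0,-0.8,0,0,0,0],[-2.0,0,-0.3,0,0,0,0],[-2.0,0,-0.1,0,0,0,0],[-2.0,0,-0.02,0,0,0,0],[-2.0,0,-0.02,0,0,0,0],[-1.8,0,-0.02,0,0,0,0],[-1.6,0,-0.02,0,0,0,0],[-1.4,0,-0.02,0,0,0,0],[-1.2,0,-0.02,0,0,0,0],[-1.0,0,-0.02,0,0,0,0],[-0.8,0,-0.02,0,0,0,0],[-0.6,0,-0.02,0,0,0,0],[-0.4,0,-0.02,0,0,0,0],[-0.2,0,-0.02,0,0,0,0],[0,0,-0.02,0,0,0,0],[0,0,-0.02,0,0,0,0]]

```text
time_s: 13.12
ee_pos: [0.528, -0.1194, 0.0836]
eef_rot: [3.141, -0.0, 0.308]
force: [0.7, -1.0, 1.9]
grip_width: 0.0005
```

```bash
python3 v.py pics/d.png; python3 -c "
import cv2,numpy as np
cv2.imwrite('pics/cd.png',np.hstack([cv2.imread('pics/c.png')[:400],cv2.imread('pics/d.png')[:400]])[:, :800])"
```

```text
[225.90582828 203.5669275 ]
```

View pics/cd.png

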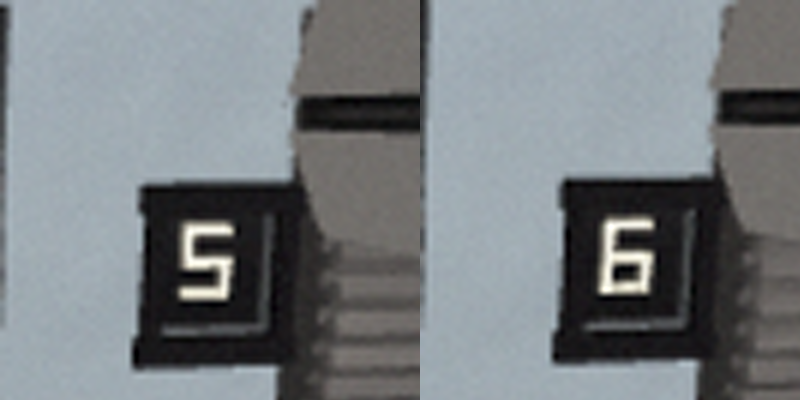

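They read 5, then 6. This is the last stroke, followed by lifting off.

play_rows:
  steps:
    - [[0,0,-0.8,0,0,0,0],[-1.2,0,-0.8,0,0,0,0],[-2.0,0,-0.8,0,0,0,0],[-2.0,0,-0.8,0,0,0,0],[-2.0,0,-0.3,0,0,0,0],[-2.0,0,-0.1,0,0,0,0],[-2.0,0,-0.03,0,0,0,0],[-2.0,0,-0.03,0,0,0,0],[-1.8,0,-0.03,0,0,0,0],[-1.6,0,-0.03,0,0,0,0],[-1.4,0,-0.03,0,0,0,0],[-1.2,0,-0.03,0,0,0,0],[-1.0,0,-0.03,0,0,0,0],[-0.8,0,-0.03,0,0,0,0],[-0.6,0,-0.03,0,0,0,0],[-0.4,0,-0.03,0,0,0,0],[-0.2,0,-0.03,0,0,0,0],[0,0,-0.03,0,0,0,0],[0,0,-0.03,0,0,0,0]]

```text
time_s: 14.75
ee_pos: [0.528, -0.1193, 0.0836]
eef_rot: [3.141, 0.0, 0.308]
force: [0.3, 0.3, 2.0]
grip_width: 0.0005
```

play_rows:
  steps:
    - [[0,0,-2,0,0,0,0],[0,0,-6,0,0,0,0],[-2,4,-9,0,0,0,0],[-4,5,-11,0,0,0,0],[-4,5,-11,0,0,0,0],[-4,5,-11,0,0,0,0],[-4,5,-11,0,0,0,0]]

```text
time_s: 15.33
ee_pos: [0.5047, -0.1786, 0.1926]
eef_rot: [-3.141, 0.001, 0.308]
force: [0.6, 0.3, 0.1]
grip_width: 0.0006
```

```bash
python3 - <<'E'
from h import *;import pickle
c=ctrl.camera("wrist");pickle.dump(cam(c),open("w2.pkl","wb"));o=ctrl.get_obs();print(np.round(o["ee_pos"],4),np.round(o["eef_rot"],3))
cv2.imwrite("pics/e.png",cv2.resize(c["frame"],None,fx=1.5,fy=1.5,interpolation=cv2.INTER_CUBIC))
E
```

```text
[ 0.5048 -0.1782  0.1923] [-3.14e+00  2.00e-03  3.08e-01]
```

View pics/e.png

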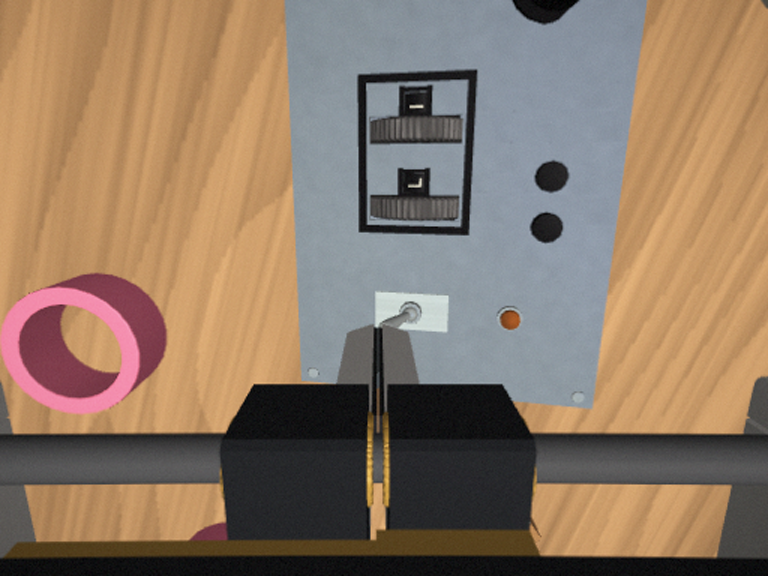

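The picture shows 1 and 7 centred in their windows, (417,103) and (415,181), with the toggle still off at (410,313). I'll go down in front of the handle.

play_rows:
  steps:
    - [[-2.6,2.1,0,0,0,0,0],[-2.6,2.1,0,0,0,0,0],[-2.6,2.1,3,0,0,0,0],[-2.6,2.1,6,0,0,0,0],[-2.6,2.1,9,0,0,0,0],[-2.6,2.1,9.4,0,0,0,0],[-2.6,2.1,9.4,0,0,0,0],[-2.6,2.1,9.4,0,0,0,0]]

```text
time_s: 16.05
ee_pos: [0.4868, -0.2058, 0.0992]
eef_rot: [-3.141, 0.002, 0.309]
force: [0.1, -0.2, -1.0]
grip_width: 0.0004
```

play_rows:
  steps:
    - [[0.4,0,0,0,0,0,0],[0.8,0,0,0,0,0,0],[1.2,0,0,0,0,0,0],[1.5,0,0,0,0,0,0],[1.8,0,0,0,0,0,0],[2.1,0,0,0,0,0,0],[2.4,0,0,0,0,0,0],[2.4,0,0,0,0,0,0]]

```text
time_s: 16.72
ee_pos: [0.5107, -0.199, 0.1026]
eef_rot: [3.14, -0.0, 0.309]
force: [-14.5, 3.5, 32.2]
grip_width: 0.0002
```

The force is 32 N upward, so the finger is riding on the handle rather than pushing it sideways. I'll back off up and to the front, and look.

play_rows:
  steps:
    - [[-0.5,0,-0.5,0,0,0,0],[-2,0,-2,0,0,0,0],[-4,0,-5,0,0,0,0],[-4,0,-6,0,0,0,0],[-4,0,-6,0,0,0,0],[-4,0,-6,0,0,0,0]]

```text
time_s: 17.22
ee_pos: [0.473, -0.211, 0.1625]
eef_rot: [3.139, -0.001, 0.309]
force: [-1.1, -0.3, 0.1]
grip_width: 0.0004
```

```bash
python3 - <<'E'
from h import *
c=ctrl.camera("wrist");C=cam(c);p=np.load("p.npy");o=ctrl.get_obs();print(np.round(o["ee_pos"],4),np.round(o["force"],2))
f=c["frame"][80:300,150:450]
cv2.imwrite("pics/f.png",cv2.resize(f,None,fx=2.6,fy=2.6,interpolation=cv2.INTER_CUBIC))
q=proj(C,[[.532,-.191,.08],[.5153,-.1974,.1084],[*o["ee_pos"]]]);print((q-[150,80])*2.6)
E
```

```text
[ 0.4728 -0.2107  0.1616] [-0.14  0.32  0.37]
[[445.52696805 299.88940316]
 [408.21542081 327.38819557]
 [264.48486797 391.6802581 ]]
```

View pics/f.png

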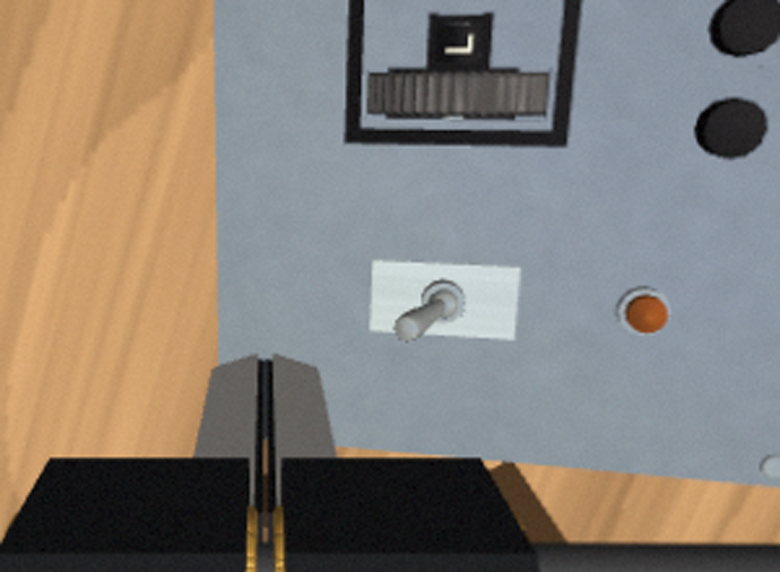

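The handle is intact, still off, and its tip is where I computed it (408,327). The fingers' outer sides are chamfered, so they wedge. I'll open the fingers to straddle the handle and push with the front finger's flat inner pad.

play_rows:
  steps:
    - [[4.85,0,0,0,0,0,0.38],[4.85,0,0,0,0,0,0.38],[4.85,0,0,0,0,0,0.38],[4.85,0,0,0,0,0,0.38],[4.85,0,0,0,0,0,0.38],[4.85,0,0,0,0,0,0.38],[4.85,0,0,0,0,0,0.38]]

```text
time_s: 17.85
ee_pos: [0.5185, -0.1962, 0.1616]
eef_rot: [3.141, 0.0, 0.309]
force: [-1.0, -0.6, -0.4]
grip_width: 0.0356
```

play_rows:
  steps:
    - [[0,0,2,0,0,0,0.38],[0,0,4,0,0,0,0.38],[0,0,5.5,0,0,0,0.38],[0,0,6.4,0,0,0,0.38],[0,0,6.4,0,0,0,0.38],[0,0,6.4,0,0,0,0.38]]

```text
time_s: 18.35
ee_pos: [0.5185, -0.1965, 0.098]
eef_rot: [3.141, 0.0, 0.308]
force: [0.2, 0.0, 0.3]
grip_width: 0.0357
```

play_rows:
  steps:
    - [[0.4,0,0,0,0,0,0.38],[0.8,0,0,0,0,0,0.38],[1.2,0,0,0,0,0,0.38],[1.5,0,0,0,0,0,0.38],[1.5,0,0,0,0,0,0.38]]

```text
time_s: 18.77
ee_pos: [0.5334, -0.1917, 0.0983]
eef_rot: [3.14, -0.0, 0.309]
force: [-0.6, -0.7, 0.0]
grip_width: 0.0354
```

play_rows:
  steps:
    - [[0.3,0,0,0,0,0,0.38],[0.6,0,0,0,0,0,0.38],[0.9,0,0,0,0,0,0.38],[1.2,0,0,0,0,0,0.38],[1.2,0,0,0,0,0,0.38]]

```text
time_s: 19.18
ee_pos: [0.5454, -0.1879, 0.0982]
eef_rot: [3.14, -0.0, 0.309]
force: [0.5, -0.3, 0.1]
grip_width: 0.0352
```

play_rows:
  steps:
    - [[-0.3,0,0,0,0,0,0.38],[-0.3,0,-2,0,0,0,0.38],[-0.3,0,-5,0,0,0,0.38],[-3,2,-8,0,0,0,0.38],[-5,4,-10,0,0,0,0.38],[-5,4,-10,0,0,0,0.38],[-5,4,-10,0,0,0,0.38]]

```text
time_s: 19.77
ee_pos: [0.5095, -0.2422, 0.1993]
eef_rot: [3.139, -0.002, 0.307]
force: [0.9, 0.7, 0.2]
grip_width: 0.0359
```

```bash
python3 - <<'E'
from h import *
c=ctrl.camera("wrist");cv2.imwrite("pics/g.png",cv2.resize(c["frame"],None,fx=1.5,fy=1.5,interpolation=cv2.INTER_CUBIC))
E
```

```text
(no output)
```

View pics/g.png

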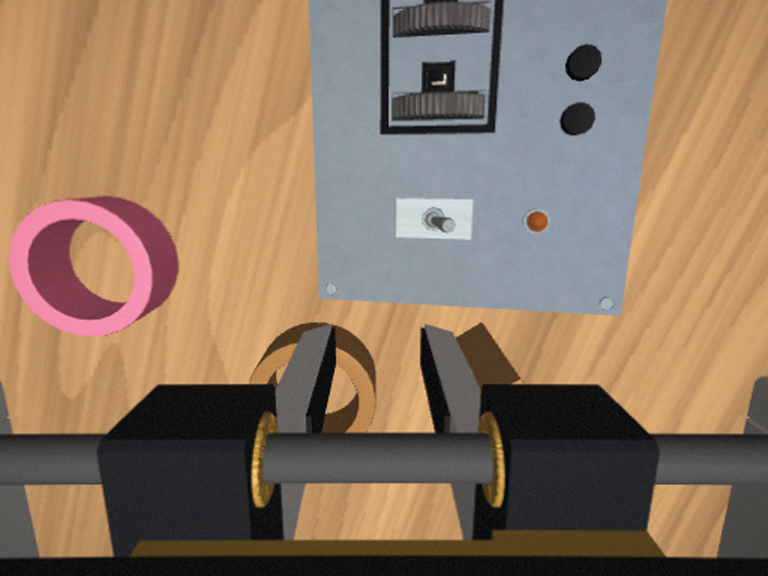

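The toggle now leans to the back, its tip at (448,226) and its pivot at (433,219), and the units window at (439,78) still shows 7. The gripper is clear and free of contact, so I'm handing in.

```bash
python3 - <<'E'
from h import *
a=cv2.imread("pics/side0.png").astype(int);b=ctrl.camera("side")["frame"].astype(int)
d=abs(a-b).max(2)
for n,(x,y,w,h) in dict(shade=(213,142,20,50),base=(186,184,25,24),tape=(248,275,36,34),carton=(288,246,26,36)).items(): print(n,d[y:y+h,x:x+w].mean().round(1))
ctrl.hand_in()
E
```

```text
shade 38.8
base 17.6
tape 14.8
carton 15.2
the job is handed in; nothing more can be done
```

The units wheel now reads 7, the toggle is on, and the job is handed in. It took about 20 s of the 61 s allowed, and `hand_in` gives no verdict.

- **Wheel:** I felt the units rim at about z = 0.0847 m and rolled it from 2 to 7 in five strokes, one click each. The highest force I read was about 9 N. Force is only reported at the end of each move, so a brief peak between readings would not show. After letting go, the picture showed 7 squarely in its window, 1 on the tens wheel and the toggle still off.
- **Toggle:** My first push failed. The closed fingers' chamfered tips rode up on the handle, with about 32 N upward on the tool, and the toggle did not move. I backed off, straddled the handle with the fingers part open, and pushed it over with the flat inner pad at negligible force.
- **Last picture:** The toggle leans to the back, the units window shows 7, and the gripper is clear of everything. The tens numeral was out of frame; its last clear view, just before the toggle push, showed 1.
- **Loose things (not confirmed):** I never knowingly touched the lamp shade, tape roll, carton or base, and no force reading suggests I did. My final before-and-after comparison of the side view was inconclusive. Mean pixel differences were about 15 to 18 for the tape roll, carton and base, and 39 for the shade. The arm's changed position and shadow may explain that, but I did not look at the picture to check.

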